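# Lock the cam arms of the solvent-waste coupler

## Robot

A 7-joint arm with a two-finger parallel gripper is mounted at the origin on the work surface. World frame = base frame: x ahead of the robot, y to its left, z up, the work surface at z = 0. Lengths are in m, angles in rad, forces in N, time in s.
With the tool pointing down it reaches from about 0.4 to 0.9 m from the base axis. Payload 5.5 kg.
Tool frame: the origin (TCP) lies midway between the tips of the shut fingers; the grasp point (between the pads) lies 19 mm behind it; z points along the fingers, y is the line along which they close (so a half turn about z gives the same grasp; the last joint's range is limited). The gripper opens to 92 mm and grips with 3 to 60 N. Pads are 19 mm wide; open, the fingers measure 130 mm over their backs; the gripper's body (75 mm by 190 mm) begins 47 mm behind the grasp point.
Start: joints at [1.474, 0.501, -0.427, 1.55, 0.221, 1.138, -0.21], TCP at [0.229, -0.608, 0.227] pointing down, gripper open.
Joint ranges: [-2.88, 2.88], [-0.31, 2.03], [-1.54, 1.56], [0.2, 2.42], [-1.41, 4.55], [0.19, 2.02], [-2.57, 2.57]. Speed limits (rad/s): [2.57, 2.57, 3.14, 3.14, 3.14, 3.14, 3.14].

## Interface

Orientations are given as a unit quaternion [x, y, z, w].
In Python, from workcell import env gives the robot as it stands.
- The arm moves only by the tool nudge_tcp, called after ">>>" as name(argument=value, ...), one argument or row to a line, values as JSON. Schema: {"type":"object","properties":{"motion":{"type":"array","items":{"type":"array","items":{"type":"array","items":{"type":"number"},"minItems":6,"maxItems":6},"minItems":1,"maxItems":8},"minItems":1,"maxItems":1},"finger_gap":{"type":"number"},"clamp_n":{"type":"number"},"only":{"type":"string"},"quiet":{"type":"boolean"},"lines":{"type":"string"}},"required":["motion"],"additionalProperties":false}. motion is a list that holds a single list of rows (three levels of brackets), with 1 to 8 rows, each of 6 numbers: dx, dy, dz in units of 50 mm, then a rotation vector rx, ry, rz in units of 0.25 rad; each row shifts and turns the commanded pose from where the row before left it, along the tool's axes as they then stand; what a row does not reach is not made up. A row lasts 1/8 s, in which the tool goes at most 0.0625 m and 0.188 rad, less where a joint would pass 70% of its speed; a pose out of reach is approached as far as the arm can. finger_gap is the finger opening in m, set as the call begins (left out keeps the last). The fingers move at their own pace and stop on an object; clamp_n is the grip in N (left out, the last holds). Time passes only in rows, so rows that do not move let the fingers close. The tool returns the time, the measured TCP pose, the force, the opening and the grip force at its end. only (a regular expression) keeps the lines of the reply that match it, lines (a string "A,B") keeps lines A to B, and quiet returns only ok. Input that does not fit is refused with a message, and nothing moves.
- env.state(): the state, without advancing time (a new reading comes with each control period).
- env.snapshot(name): name is "side" or "top" or "wrist"; returns a dict with "img" (400x640x3 uint8, red, green, blue), "fov_y" (degrees; the focal length in pixels is half the picture's height over the tangent of half this angle, whatever the lens; pixels are square), "cx", "cy" (the principal point, pixels), "k1" (the pictures are not rectified: a ray, as slopes to the right and down, at radius r is drawn at 1 + k1 r^2 times it, then the intrinsics apply), "world_to_cam" (4x4, takes a point from world to camera coordinates). Camera axes: x right, y down, z forward; pixel columns grow to the right and rows downward; lengths in m; the calibration is good to about 2 mm. A picture is of the moment at which its call begins. There is no depth.
- env.close_job(): hands the job in; it is judged then, once.
The state is a dict: "time_s": time; "qpos": joint angles; "joint_velocities": joint speeds; "tau": joint torques, N m; "ee_pos": TCP position; "eef_rot": TCP orientation; "force": force on the tool from outside, world axes, zero at the start; "torque": the same for the moment, N m; "finger_gap": finger opening in m; "finger_force": force on a finger pad.
Only numpy, scipy, OpenCV 4.12 (cv2) and the standard library are available. Lean on these libraries where they do the work, as an engineer would, in place of code of your own. Each camera call takes 0.05 s, during which the arm holds its last target. There are 200 camera calls.

## Task

Two white receivers with cam-arm couplers stand on the lab bench; one coupler has an adapter sitting in its mouth, the other is empty. Lock the one that holds the adapter: swing its two cam arms down together, until both lie fully home against the coupler, and leave the adapter seated. Do not shut one arm while the other still stands out.

Things in the scene. Friction and masses are not known exactly. Their poses are not given: they have to be found in the camera images.
- coupler: Fixed white box 130 x 130 x 40 mm with a mouth-up coupler (outer diameter 47 mm, mouth at z 132 mm) on a pipe stub at its centre; its twin with an empty mouth is not listed. Origin: centre of the box's underside, on the bench; z up the coupler's axis, y through both cam arms. Arm pivots (parallel to x) at y +25 and -25 mm, z 120 mm; their ears reach 31 mm from the axis in y, 13 mm in x.
- adapter: Loose steel adapter, about 0.2 kg, in the coupler's mouth: a grooved round plug 36 mm in diameter and 48 mm high, with a hexagonal collar 43 to 50 mm wide on top, over the mouth. Origin: centre of its underside, seated 95 mm above the underside of the coupler's box, so that its top lies 23 mm above the arm pivots. z up.
- cam_left (a joint): Angle (rad) of the cam arm on the coupler's +y side: 0 = fully home, hanging straight down (stop); 1.57 = out level; 1.85 most; starts 1.25 to 1.75. Arm: brass bar 14 mm wide along x, 5 mm thick, reaching 55 mm from its pivot, then a thin 18 mm ring. Stiff hinge, 0.1 N m (5 N at 20 mm from the pivot); stays where it is left.
- cam_right (a joint): Angle (rad) of the like cam arm on the coupler's -y side: 0 = fully home (stop), 1.57 = out level. Fully home both arms measure 60 mm over their outer faces. An open gripper lowered over the coupler, one finger on either side in y and outside the ears, folds both arms down as it sinks and can then squeeze them home at a height 15 to 40 mm below the pivots.

How it is judged:
By the outcome, as a careful person would: the job done as asked, in the order asked, and still so for the second after the job is handed in, with the robot touching nothing.
It also fails if it takes over 29 s, if anything falls off the work surface, if the arm or the gripper's body presses on something with over 40 N, if the wrist force passes 120 N, or if a joint passes its speed limit or range.

## Working session

There is one attempt and no reset: what is moved stays moved. The work goes in short steps, Python scripts to look and compute and a tool call to move; the robot and the scene stay as the last step left them, time stands still between calls to the robot, and variables do not carry over. Pictures are saved under pics/ and viewed, at most 10 in all, crops included, and the job is handed in when it is done.

```bash
ls; mkdir -p pics; cat > h.py <<'E'
import numpy as np, cv2, pickle
from workcell import env
def snap(n,f):
    s=env.snapshot(n); cv2.imwrite(f'pics/{f}.png',s['img'][:,:,::-1]); pickle.dump(s,open(f'pics/{f}.pkl','wb')); return s
def K(s):
    f=200/np.tan(np.radians(s['fov_y'])/2); return np.array([[f,0,s['cx']],[0,f,s['cy']],[0,0,1.]]),np.array([s['k1'],0,0,0,0.])
def ray(s,uv):
    k,d=K(s); p=cv2.undistortPoints(np.array([[uv]],float),k,d)[0,0]
    W=np.array(s['world_to_cam']); R=W[:3,:3]; return -R.T@W[:3,3], R.T@np.array([p[0],p[1],1])
def atz(s,uv,z):
    o,r=ray(s,uv); return o+r*(z-o[2])/r[2]
def proj(s,P):
    k,d=K(s); W=np.array(s['world_to_cam']); return cv2.projectPoints(np.array(P,float).reshape(-1,1,3),cv2.Rodrigues(W[:3,:3])[0],W[:3,3],k,d)[0][:,0]
def load(f): return pickle.load(open(f'pics/{f}.pkl','rb'))
E
python3 - <<'E'
from h import *
for n in('top','side'):
    s=snap(n,n+'0'); print(n,s['fov_y'],s['k1'],np.round(s['world_to_cam'],3).tolist())
st=env.state(); print(st['time_s'],st['ee_pos'],st['eef_rot'],st['finger_gap'])
E
```

```text
pics
workcell.py
top 42.85312669188356 -0.07426537115669098 [[-0.02, -0.999, 0.031, -0.017], [-0.994, 0.017, -0.108, 0.554], [0.108, -0.033, -0.994, 1.064], [0.0, 0.0, 0.0, 1.0]]
side 49.487349533332456 -0.11201523603601035 [[-1.0, -0.023, -0.018, 0.537], [0.004, 0.523, -0.852, 0.083], [0.029, -0.852, -0.523, 0.885], [0.0, 0.0, 0.0, 1.0]]
0.1 [ 0.22859156 -0.60781679  0.22578576] [ 9.83860309e-01  1.78936126e-01 -1.23750082e-04 -8.60298029e-04] 0.0918938190405262
```

View pics/top0.png

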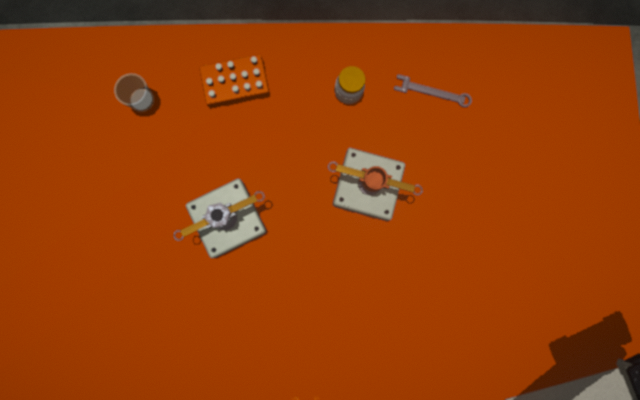

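View pics/side0.png

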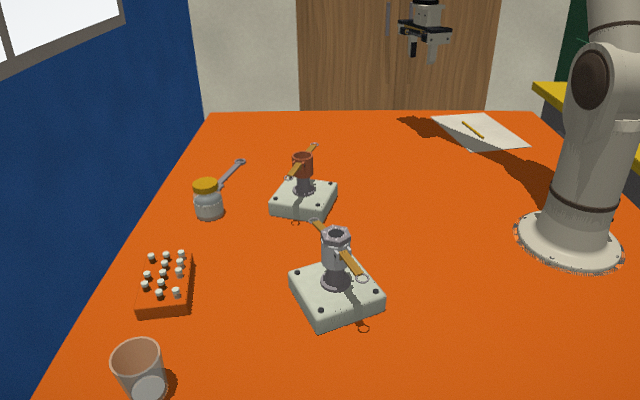

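The top view shows two receivers: grey at about (218,215) and orange at about (375,178). The side view shows the same two at (336,240) and (302,165). I need crops to tell which one holds the adapter and to get precise pixels.

```bash
python3 - <<'E'
import cv2,numpy as np
t=cv2.imread('pics/top0.png');s=cv2.imread('pics/side0.png')
r=lambda i,x,y,w,h,k:cv2.resize(i[y:y+h,x:x+w],None,fx=k,fy=k,interpolation=cv2.INTER_CUBIC)
a=r(t,165,170,120,100,6);cv2.imwrite('pics/c1.png',a)
b=np.hstack([r(s,260,135,100,100,4),r(s,285,210,100,100,4)]);cv2.imwrite('pics/c2.png',b)
E
```

```text
(no output)
```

View pics/c1.png

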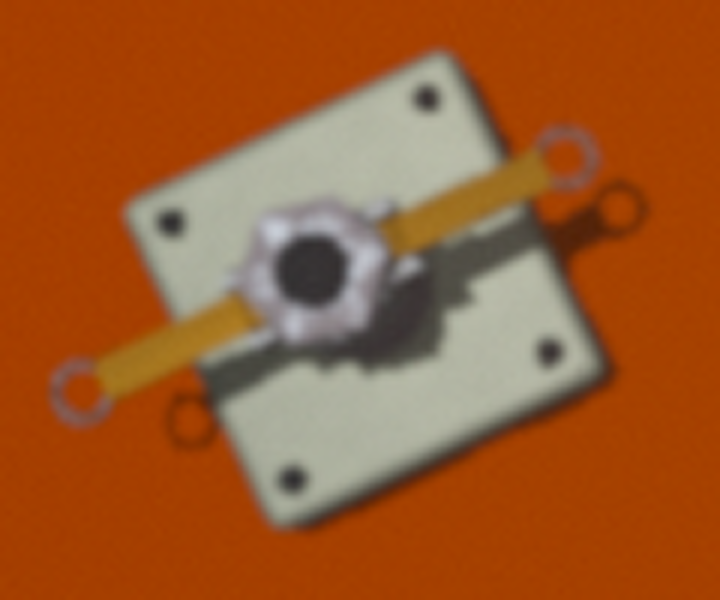

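View pics/c2.png

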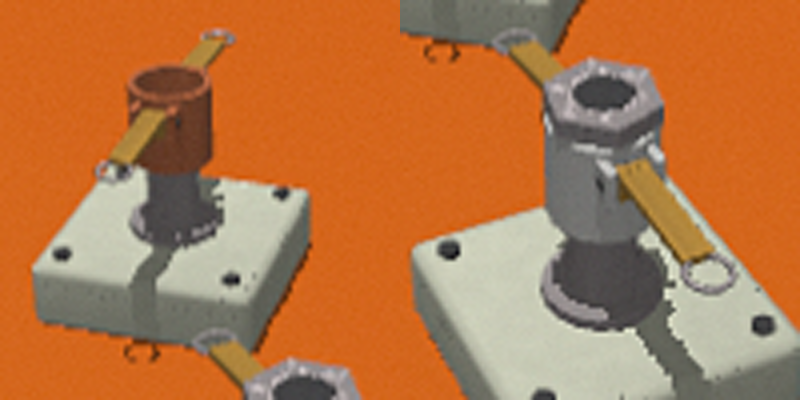

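Crop c1 shows the grey coupler holding the hex adapter. Its bolts are at crop pixels (171,222), (427,98), (549,351) and (293,480), the bore at (311,271) and the rings at (82,392) and (566,157). Crop c2 shows that the copper coupler's mouth is empty.

```bash
python3 - <<'E'
from h import *
from scipy.spatial.transform import Rotation as R
s=load('top0');q=lambda u,v:((u+.5)/6-.5+165,(v+.5)/6-.5+170)
B=np.array([atz(s,q(*p),.04) for p in[(171,222),(427,98),(549,351),(293,480)]])
c=B.mean(0);print('box',c,np.linalg.norm(np.diff(B,axis=0),axis=1))
for a,b in((0,1),(3,2),(0,3),(1,2)):
    d=B[b]-B[a];print(np.degrees(np.arctan2(d[1],d[0])))
print('bore',atz(s,q(311,271),.143))
r1,r2=[atz(s,q(*p),.12) for p in((82,392),(566,157))];d=r1-r2;print('rings',r1,r2,np.degrees(np.arctan2(d[1],d[0])))
t=load('side0');f=lambda u,v:(285+(u-400)/4,210+v/4)
print('bore side',atz(t,f(603,93),.143))
bs=[atz(t,f(*p),.04) for p in((448,249),(764,325))];print('bolts side',bs,(bs[0]+bs[1])/2)
st=env.state();print(R.from_quat(st['eef_rot']).as_matrix().round(3),st['ee_pos'])
E
```

```text
box [0.50017942 0.16622516 0.04      ] [0.09988192 0.09966418 0.09982322]
-64.8241775925366
-64.17288074334607
-154.77322643260547
-154.81010298367434
bore [0.49940234 0.16667762 0.143     ]
rings [0.46282575 0.24486173 0.12      ] [0.5368171  0.08707761 0.12      ] 115.12377866592306
bore side [0.49887964 0.17097514 0.143     ]
bolts side [array([0.56551675, 0.14490457, 0.04      ]), array([0.43191533, 0.19260446, 0.04      ])] [0.49871604 0.16875452 0.04      ]
[[ 0.936  0.352 -0.001]
 [ 0.352 -0.936  0.002]
 [ 0.    -0.002 -1.   ]] [ 0.22859156 -0.60781679  0.22578576]
```

The target is the grey coupler, centred at about (0.4993, 0.1677), with its arm axis at 115.3°. The tool needs a yaw of about -0.08 rad about its own z. I'll travel at the current height, bowing outward.

Careful with the scale: shifts go in units of 50 mm and turns go in units of 0.25 rad. That gives: 0.045 m is 0.9, -0.04 m is -0.8.

>>> nudge_tcp(
  motion=[
    [[0.9,-0.7,0,0,0,0],[0.9,-0.7,0,0,0,0],[0.9,-0.7,0,0,0,0],[0.9,-0.7,0,0,0,0],[0.9,-0.7,0,0,0,0],[0.9,-0.7,0,0,0,0],[0.9,-0.8,0,0,0,0],[0.9,-0.8,0,0,0,0]],
  ],
  finger_gap=0.092,
)

```text
time_s: 1.1
ee_pos: [0.4641, -0.2085, 0.2266]
eef_rot: [0.984, 0.179, -0.0, 0.0]
force: [0.2, 0.5, -0.2]
finger_gap: 0.0923
finger_force: 0.0
```

>>> nudge_tcp(
  motion=[
    [[0.6,-1,0,0,0,0],[0.6,-1,0,0,0,0],[0.6,-1,0,0,0,0],[0.6,-1,0,0,0,0],[0.4,-1,0,0,0,0],[0.4,-0.8,0,0,0,-0.16],[0,-0.6,0,0,0,-0.16],[0,0,0,0,0,0]],
  ],
)

```text
time_s: 2.1
ee_pos: [0.4982, 0.1482, 0.2266]
eef_rot: [0.975, 0.221, -0.0, -0.001]
force: [0.1, -0.9, -0.8]
finger_gap: 0.092
finger_force: 0.0
```

```bash
cat >> h.py <<'E'
def togo(x,y,z,a):
    from scipy.spatial.transform import Rotation as R
    st=env.state(); M=R.from_quat(st['eef_rot']).as_matrix()
    c=np.radians(a); ty=np.array([np.cos(c),np.sin(c),0]); ty*=np.sign(ty@M[:,1]); tz=np.array([0,0,-1.]); D=np.c_[np.cross(ty,tz),ty,tz]
    print('t',st['time_s'],'go',(M.T@(np.array([x,y,z])-st['ee_pos'])).round(4),R.from_matrix(M.T@D).as_rotvec().round(4))
E
python3 -c "
from h import *
togo(.4993,.1677,.226,115.3)"
```

```text
t 2.1 go [ 0.0094 -0.0171  0.0006] [-0.0012  0.0004  0.0039]
```

To row units: 0.03 m is 0.6, 0.02 m is 0.4, 0.004 rad is 0.016.

>>> nudge_tcp(
  motion=[
    [[0.188,-0.342,0.6,0,0,0.016],[0,0,0.4,0,0,0],[0,0,0,0,0,0],[0,0,0,0,0,0]],
  ],
)

```text
time_s: 2.6
ee_pos: [0.5014, 0.1637, 0.1771]
eef_rot: [0.977, 0.215, 0.0, 0.0]
force: [0.9, 0.4, 0.7]
finger_gap: 0.0918
finger_force: 0.0
```

```bash
python3 - <<'E'
from h import *
togo(.4993,.1677,.176,115.3)
s=snap('wrist','w1');print(np.round(proj(s,[[.4993,.1677,.143],[.4993,.1677,.04]]),1))
E
```

```text
t 2.6 go [-0.0002 -0.0045  0.0011] [ 0.0003 -0.0001 -0.0072]
[[307.3 236.8]
 [310.  191.9]]
```

View pics/w1.png

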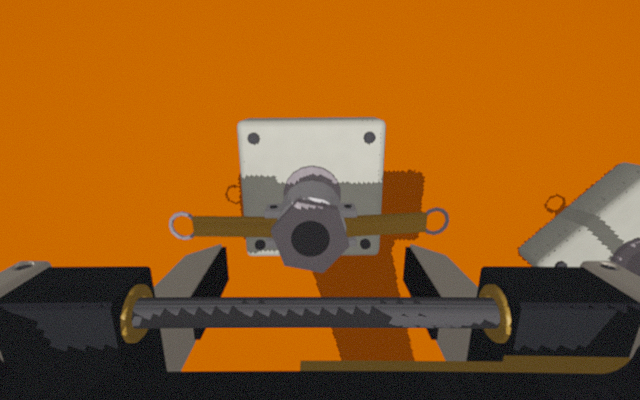

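The wrist view is centred on the adapter, with its bore at (311,238), the bolts at (253,139), (369,138), (365,244) and (260,244), and both arms between the fingers. I'll refine from it.

```bash
python3 - <<'E'
from h import *
s=load('w1')
B=np.array([atz(s,p,.04) for p in[(253,138.5),(369.5,138),(365,244),(260,244.5)]])
print(B.mean(0));d=B[0]-B[1];print(np.degrees(np.arctan2(d[1],d[0])));print(atz(s,(311,238),.143))
st=env.state();print(st['ee_pos'])
# pads: tool tips projected
togo(.4995,.1672,.16,115.3)
togo(.5005,.1660,.16,115.3)
E
```

```text
[0.49828192 0.16528499 0.04      ]
115.12325114043543
[0.49956891 0.16528187 0.143     ]
[0.50166019 0.16392968 0.17743618]
t 2.65 go [-0.0006 -0.0039  0.0174] [ 0.0006 -0.001  -0.0071]
t 2.65 go [-0.0002 -0.0024  0.0174] [ 0.0006 -0.001  -0.0071]
```

To row units: 0.01 m is 0.2, 0.006 m is 0.12, -0.006 rad is -0.024.

>>> nudge_tcp(
  motion=[
    [[0,-0.06,0.3,0,0,-0.024],[0,0,0.3,0,0,0],[0,0,0.2,0,0,0],[0,0,0.16,0,0,0],[0,0,0.12,0,0,0],[0,0,0.12,0,0,0],[0,0,0,0,0,0]],
  ],
)

```text
time_s: 3.52
ee_pos: [0.4995, 0.1677, 0.1169]
eef_rot: [0.976, 0.219, -0.0, 0.0]
force: [-1.6, 0.5, 3.0]
finger_gap: 0.0917
finger_force: 1.4
```

```bash
python3 - <<'E'
from h import *
togo(.4993,.1665,.086,115.3)
snap('wrist','w2')
E
```

```text
t 3.525 go [-0.0007  0.001   0.0309] [0.0002 0.0002 0.0007]
```

View pics/w2.png

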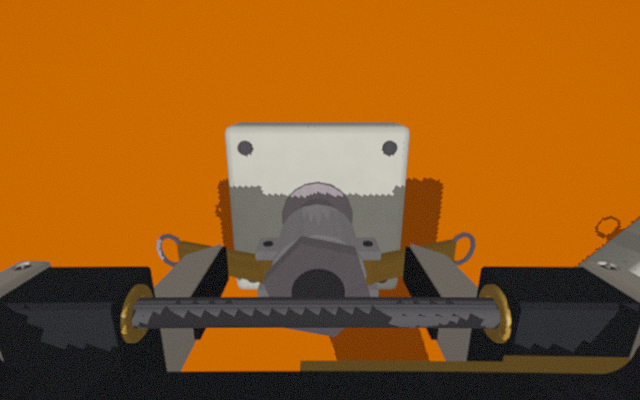

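The coupler is centred between the fingers (axis at x about 317) and both arms, with rings at (168,248) and (464,247), are folding evenly. I'll continue the descent.

To row units: 0.005 m is 0.1, 0.0005 m is 0.01.

>>> nudge_tcp(
  motion=[
    [[0,0.01,0.1,0,0,0],[0,0,0.1,0,0,0],[0,0,0.1,0,0,0],[0,0,0.1,0,0,0],[0,0,0.1,0,0,0],[0,0,0.1,0,0,0],[0,0,0,0,0,0],[0,0,0,0,0,0]],
  ],
)

```text
time_s: 4.58
ee_pos: [0.5007, 0.1673, 0.0871]
eef_rot: [0.976, 0.219, 0.001, -0.0]
force: [2.2, 0.2, 1.1]
finger_gap: 0.092
finger_force: 1.6
```

```bash
python3 - <<'E'
from h import *
togo(.4993,.1665,.086,115.3)
E
```

```text
t 4.575 go [-0.0016  0.0001  0.0011] [-0.     -0.0016  0.0002]
```

>>> nudge_tcp(
  motion=[
    [[0,0,0,0,0,0],[0,0,0,0,0,0],[0,0,0,0,0,0]],
  ],
  finger_gap=0.078,
  clamp_n=25,
)

```text
time_s: 4.95
ee_pos: [0.4994, 0.1667, 0.0864]
eef_rot: [0.976, 0.219, -0.0, 0.0]
force: [1.3, 0.5, -2.1]
finger_gap: 0.078
finger_force: 3.0
```

>>> nudge_tcp(
  motion=[
    [[0,0,0,0,0,0],[0,0,0,0,0,0],[0,0,0,0,0,0]],
  ],
  finger_gap=0.068,
)

```text
time_s: 5.32
ee_pos: [0.4991, 0.1666, 0.0863]
eef_rot: [0.976, 0.219, -0.001, 0.0]
force: [-0.6, -0.6, -3.8]
finger_gap: 0.068
finger_force: 3.2
```

>>> nudge_tcp(
  motion=[
    [[0,0,0,0,0,0],[0,0,0,0,0,0],[0,0,0,0,0,0],[0,0,0,0,0,0],[0,0,0,0,0,0],[0,0,0,0,0,0]],
  ],
  finger_gap=0.05,
  clamp_n=40,
)

```text
time_s: 6.08
ee_pos: [0.4993, 0.1664, 0.0863]
eef_rot: [0.976, 0.219, -0.001, 0.0]
force: [-1.6, -2.6, -8.1]
finger_gap: 0.0593
finger_force: 40.0
```

```bash
python3 - <<'E'
from h import *
togo(.4993,.1665,.086,115.3);print(env.state()['finger_gap'],env.state()['torque'])
snap('wrist','w3')
E
```

```text
t 6.075 go [ 0.0001 -0.0001  0.0003] [0.0002 0.0014 0.0001]
0.05929973047048386 [-0.48912377  0.31555006  0.02892165]
```

View pics/w3.png

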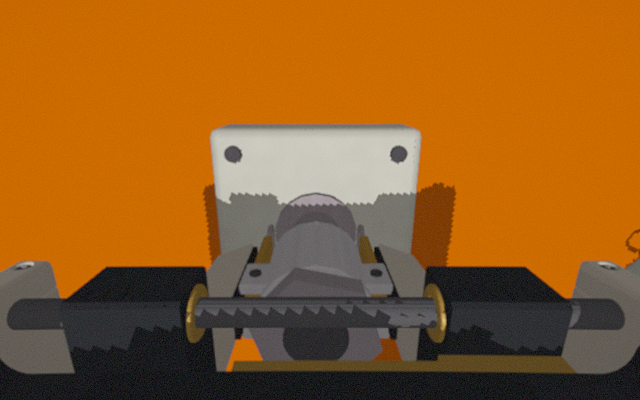

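The squeeze reads 59 mm at 40 N with little side load, and the picture shows both arms upright at x about 265 and 363. Next I release, rise and check.

>>> nudge_tcp(
  motion=[
    [[0,0,0,0,0,0],[0,0,0,0,0,0],[0,0,0,0,0,0],[0,0,0,0,0,0]],
  ],
  finger_gap=0.092,
)

```text
time_s: 6.62
ee_pos: [0.5004, 0.1674, 0.0872]
eef_rot: [0.976, 0.219, 0.001, -0.0]
force: [-0.2, -0.8, -0.2]
finger_gap: 0.0908
finger_force: 0.0
```

>>> nudge_tcp(
  motion=[
    [[0,0,-0.4,0,0,0],[0,0,-0.6,0,0,0],[0,0,-0.6,0,0,0],[0,0,-0.6,0,0,0],[0,0,-0.6,0,0,0],[0,0,-0.6,0,0,0],[-1.2,0,0,0,0,0],[-1.2,0,0,0,0,0]],
  ],
)

```text
time_s: 7.62
ee_pos: [0.3905, 0.1162, 0.2576]
eef_rot: [0.976, 0.22, 0.001, -0.0]
force: [-0.9, -0.4, 0.8]
finger_gap: 0.0916
finger_force: 0.0
```

>>> nudge_tcp(
  motion=[
    [[-1.2,0,0,0,0,0],[-1.2,0,0,0,0,0],[0,0,0,0,0,0]],
  ],
)

```text
time_s: 8.0
ee_pos: [0.2788, 0.0627, 0.2545]
eef_rot: [0.976, 0.217, -0.004, -0.002]
force: [0.3, 0.6, 0.5]
finger_gap: 0.0916
finger_force: 0.0
```

```bash
python3 - <<'E'
from h import *
a=snap('side','s2')['img'];b=snap('top','t2')['img']
r=lambda i,x,y,w,h,k:cv2.resize(i[y:y+h,x:x+w],None,fx=k,fy=k,interpolation=cv2.INTER_CUBIC)
cv2.imwrite('pics/c3.png',np.hstack([r(a,285,210,100,120,4),r(b,165,160,100,120,4)])[:,:,::-1])
E
```

```text
(no output)
```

View pics/c3.png

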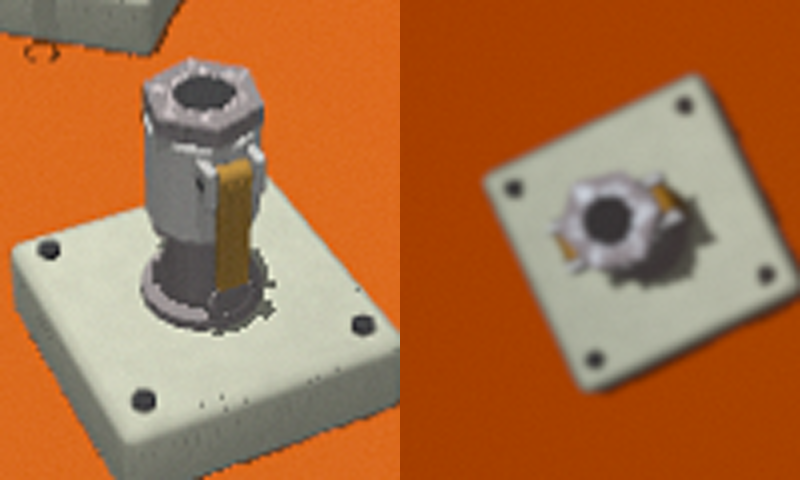

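Both arms hang straight down, showing only stubs at (665,198) and (565,247) in the top crop. The adapter is still seated and the robot is clear, so I'm handing in.

```bash
python3 -c "
from workcell import env
print(env.close_job())"
```

```text
the job is handed in; nothing more can be done
None
```

The coupler holding the adapter is locked: both cam arms were folded down together and squeezed home, the adapter is still seated, and the job was handed in at about 8 s with the robot clear (no verdict was returned).

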